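# Close and hold the access panel of a grow-light driver

## Robot

A 6-joint arm with a two-finger parallel gripper is mounted at the origin on the work surface. World frame = base frame: x ahead of the robot, y to its left, z up, the work surface at z = 0. Lengths are in mm, angles in rad, forces in N, time in s.
With the tool pointing down it reaches from about 225 to 725 mm from the base axis. Payload 3.1 kg.
Tool frame: the origin (TCP) lies at the very end of the fingers, on their centre line; the grasp point (between the pads) lies 19 mm behind it; z points along the fingers, x is the direction in which the jaws open and shut, and the axes are right-handed (so a half turn about z gives the same grasp; the last joint's range is limited). The gripper opens to 85 mm and grips with 20 to 120 N. Pads are 22 mm wide; open, the fingers measure 114 mm over their backs; the gripper's body (76 mm by 85 mm) begins 54 mm behind the grasp point. The pads swing forward as they close: fully open they stand 13 mm farther back than shut.
Start: joints at [1.192, 0.048, 0.099, 1.622, 0, 1.443], TCP at [130.302, 508.565, 231.312] pointing down, gripper open.
Joint ranges: [-2.91, 2.91], [-0.99, 1.94], [-1.21, 1.42], [-2.12, 2.29], [-1.49, 1.47], [-3.14, 3.14]. Speed limits (rad/s): [2.79, 2.79, 3.14, 3.14, 3.14, 3.14].

## Interface

Orientations are given as a 3x3 rotation matrix whose columns are the frame's x, y, z axes.
In Python, from workcell import r gives the robot as it stands.
- The arm moves only by the shell command python3 -m handwheel 'ROWS' [FORCE]. ROWS is JSON, a list of rows, each a list of 7 numbers: the shift along the world's x, y, z in m, then the turn, a rotation vector about the world's x, y, z in rad, then the opening, from 0 (shut) to 1 (fully open). In form: [[x, y, z, wx, wy, wz, hand], ...]. A call has 1 to 20 rows; each row is the pose to reach, as a shift and turn from the pose commanded when the call began; what a row does not reach only later rows make up. A row lasts 1/12 s, in which the tool goes at most 41.7 mm and 7.16 degrees, less where a joint would pass 70% of its speed; a pose out of reach is approached as far as the arm can. A call with a gripper value outside its range is refused whole. The fingers move at their own pace and stop on an object; FORCE is the grip in N (left out, the last holds). Time passes only in rows, so rows that repeat a pose let the fingers close. It gives the time, the measured TCP pose, the force and the opening at its end, in the units of the state.
- r.observe(): the state, without advancing time (a new reading comes with each control period).
- r.grab_frame(name): name is "scene" or "top"; returns a dict with "frame" (400x640x3 uint8, red, green, blue), "fx", "fy", "cx", "cy" (pixels), "k1" (the pictures are not rectified: a ray, as slopes to the right and down, at radius r is drawn at 1 + k1 r^2 times it, then the intrinsics apply), "origin" and "attitude" of the camera in the world. Camera axes: x right, y down, z forward; pixel columns grow to the right and rows downward; lengths in mm; the calibration is good to about 2 mm. A picture is of the moment at which its call begins. There is no depth.
- r.close_job(): hands the job in, once; it reports no verdict.
The state is a dict: "t": time; "joint_positions": joint angles; "joint_velocities": joint speeds; "joint_torque": joint torques, N m; "position": TCP position; "orientation": TCP orientation; "contact_force": force on the tool from outside, world axes, zero at the start; "torque": the same for the moment, N m; "opening": finger opening in mm.
Only numpy, scipy, OpenCV 4.12 (cv2) and the standard library are available. Lean on these libraries where they do the work, as an engineer would, in place of code of your own. Each camera call takes 0.05 s, during which the arm holds its last target.

## Task

The access panel of the grow-light driver housing has been left slid back from the fixed cover, standing proud on its springy seal. First slide the panel along its recess until it butts flush against the fixed cover and the gap is closed, then turn its quarter-turn fastener clockwise until the slot on its wing lines up with the two index marks, and then press the panel down fully home, level with the housing, and finish while still holding it pressed there. Leave the glassware and tools around it where they are.

Things in the scene. Friction and masses are not known exactly. Their poses are not given: they have to be found in the camera images.
- housing: Fixed white box (place and yaw vary), 187 (x) x 300 (y) x 66 mm high. Origin on the table under the panel's proper place. A 163 mm wide recess runs along its y, from -113 to +65 mm, between 12 mm side walls; from y = +65 to +175 mm lies the fixed metal cover with vent slots. Walls and cover are 66 mm high. Feet 20 x 50 x 8 mm stick out at +x and -x.
- panel: Loose metal panel in the recess, 160 (x) x 130 (y) x 12 mm, 0.4 kg, origin at the centre of its underside, axes as the housing's. Starts 12 to 40 mm towards housing -y; butted, it is at housing y = 0. Risen on the seal its top face is 71 mm above the table (5 mm proud), pressed home 66 mm, level with the walls. Slides with 2 to 5 N. Its middle is bare and can be pressed on.
- rib_grip (a point): Grip point of the black rib handle fixed on the panel, at panel (-50, -30, 36) mm, 24 mm above the panel's top face. The rib is 44 mm long along the panel's x, 12 mm wide along y, and stands 30 mm above the top face.
- wing_grip (a point): Grip point of the fastener's wing, on its turning axis, at panel (45, 25, 36) mm, 24 mm above the panel's top face. The steel wing is 36 mm long, 10 mm wide, its top 32 mm above that face, on a round foot 38 mm across and 5.5 mm high; a dark slot runs along its top. The point's y axis runs along the wing.
- fastener (a joint): Fastener angle, rad, growing clockwise from above; starts 0.1 to 0.6, stays as left, 0.04 N m. 0: slot along panel y. 1.571: slot along panel x, in line with the two dark marks beside it, and at its stop. A cross pin below enters the housing only if it is lined up (about 0.25 rad) and the panel butted (about 4 mm); else that corner stops 1.5 mm down and the panel tilts.
- seal (a joint): How far the black springy seal under the panel is pressed down, m: 0 risen, 0.005 fully down (a stop). It takes about 2 N on the panel to start and about 8 N to hold it fully down; it springs back when let go.
- dish: Bystander: closed glass culture dish, 60 mm across, 14 mm high, lying on the fixed cover. Origin at the centre of its underside.
- driver: Bystander: screwdriver, 170 mm long, lying on the table on the housing's -x side, along the housing's y.
- jar: Bystander: glass jar, 64 mm across, 90 mm high, standing on the housing's +x side. Origin at the centre of its underside.
- jar2: Bystander: glass jar like the other, standing to the left of the housing.
- beaker: Bystander: glass beaker, 70 mm across, 90 mm high, standing to the right of the housing.
- spray: Bystander: white bottle, 66 mm across, 170 mm high, standing at the far right.
Things that resemble listed ones, but are neither listed nor needed, are in the scene too. Leave any pink or purple look-alike of the panel alone.

How it is judged (in metres and radians):
On the way, in this order (a step that is already met when the one before it is completed fails the run):
1. the panel is butted against the fixed cover (gap under 2.5 mm) (y of panel in the frame of housing above -0.0025 m and angle between the x axis of panel and the x axis of housing, either way round below 0.06 rad and z of panel in the frame of housing between 0.048 and 0.064 m), for 0.2 s.
2. the fastener is turned until its slot lines up (within 0.2 rad), the panel still butted (gap under 4 mm) (value of joint fastener above 1.371 rad and y of panel in the frame of housing above -0.004 m and angle between the x axis of panel and the x axis of housing, either way round below 0.06 rad and z of panel in the frame of housing between 0.048 and 0.064 m), for 0.2 s.
At the end, for the whole second after the job is handed in: The panel is butted against the fixed cover (gap under 3 mm) and square to it, the fastener is lined up within 0.2 rad, and the robot is still pressing the panel (over 3 N) so that it lies level (within 0.012 rad), home within about 1.2 mm, and still (y of panel in the frame of housing above -0.003 m and angle between the x axis of panel and the x axis of housing, either way round below 0.06 rad and z of panel in the frame of housing between 0.048 and 0.064 m and value of joint fastener above 1.371 rad and value of joint seal above 0.0038 m and z of panel in the frame of housing below 0.0555 m and angle between panel's own z axis and vertical below 0.012 rad and contact force between any of the fingers, the arm and panel above 3 N and linear speed of panel below 0.02 m/s); the arm keeps its last pose, push and grip.
It fails at once if a bystander is shifted by more than 30 mm (distance of any of dish, driver, jar, jar2, beaker, spray from where it was at the start of the episode above 0.03 m).
It also fails if it takes over 51 s, if anything falls off the work surface, if the arm or the gripper's body presses on something with over 40 N, if the wrist force passes 120 N, or if a joint passes its speed limit or range.

## Working session

There is one attempt and no reset: what is moved stays moved. The work goes in short steps, Python scripts to look and compute and a shell command to move; the robot and the scene stay as the last step left them, time stands still between calls to the robot, and variables do not carry over. Pictures are saved under pics/ and viewed, and the job is handed in when it is done.

```bash
mkdir -p pics; ls; python3 - <<'E'
from workcell import r
import cv2
for n in("scene","top"):
    f=r.grab_frame(n); cv2.imwrite(f"pics/{n}0.png",f["frame"][:,:,::-1])
    print(n,{k:v for k,v in f.items() if k!="frame"})
s=r.observe();print(s)
E
```

```text
pics
scene {'fx': 498.75499692150873, 'fy': 498.75499692150873, 'cx': 320.4963474144913, 'cy': 207.40680328871784, 'k1': 0.021006906434408452, 'origin': array([1916.69472395,  108.31477215, 1058.03201724]), 'attitude': array([[-0.06156547,  0.56380618, -0.8236093 ],
       [ 0.99808708,  0.03010859, -0.05399683],
       [-0.00564603, -0.82535814, -0.56458131]])}
top {'fx': 363.97099984438694, 'fy': 363.97099984438694, 'cx': 316.76520145814607, 'cy': 201.01225718302234, 'k1': -0.03139462479554575, 'origin': array([ 278.85620256,   10.80433155, 1160.17704206]), 'attitude': array([[-0.06390049, -0.97412706,  0.21677917],
       [-0.99793593,  0.06376033, -0.00764805],
       [-0.00637174, -0.21682043, -0.97619071]])}
{'t': 0.1, 'joint_positions': array([ 1.19215308e+00,  4.86768684e-02,  9.77453957e-02,  1.62200138e+00,
       -3.55391029e-06,  1.44298513e+00]), 'joint_velocities': array([-0.00057958, -0.00125873,  0.00306506, -0.00076144, -0.0015547 ,
       -0.00045091]), 'joint_torque': array([ 2.33050567e-03, -3.39854515e+01,  3.20934069e+01,  1.58795610e-02,
       -9.21831588e-05, -1.07369218e-05]), 'position': array([130.12252886, 508.04621394, 230.22955329]), 'orientation': array([[ 2.48209212e-01,  9.68706131e-01, -7.86486431e-04],
       [ 9.68704132e-01, -2.48210313e-01, -1.98650343e-03],
       [-2.11955210e-03, -2.68804202e-04, -9.99997718e-01]]), 'contact_force': array([ 0.1192285 , -0.97022082, -0.00778208]), 'torque': array([-0.01738135,  0.02584058,  0.01569606]), 'opening': 85.11102309871282}
```

View pics/scene0.png

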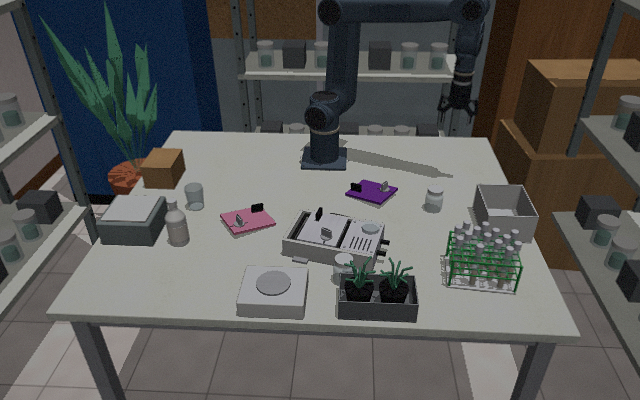

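View pics/top0.png

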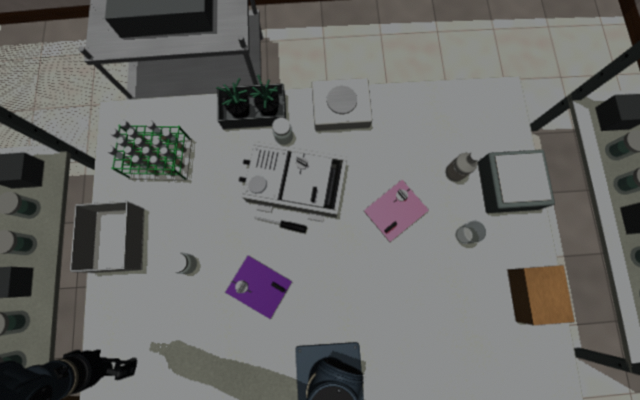

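The white housing sits at about (295,180) in the top view, with the fixed cover and vent slots on its left (world +y). There are two decoys: pink at (397,210) and purple at (258,287). The panel to move is the grey one inside the white housing at (312,182). I'll confirm with an enlarged crop.

```bash
python3 - <<'E'
import cv2,numpy as np
a=cv2.imread('pics/top0.png')[135:240,230:360]
b=cv2.imread('pics/scene0.png')[195:275,270:400]
cv2.imwrite('pics/c1.png',cv2.resize(a,None,fx=6,fy=5.7,interpolation=cv2.INTER_CUBIC)[:, :])
cv2.imwrite('pics/c1.png',cv2.convertScaleAbs(cv2.resize(a,(720,582),interpolation=cv2.INTER_CUBIC),alpha=1.3))
cv2.imwrite('pics/c2.png',cv2.resize(b,(780,480),interpolation=cv2.INTER_CUBIC))
E
```

```text
(no output)
```

View pics/c1.png

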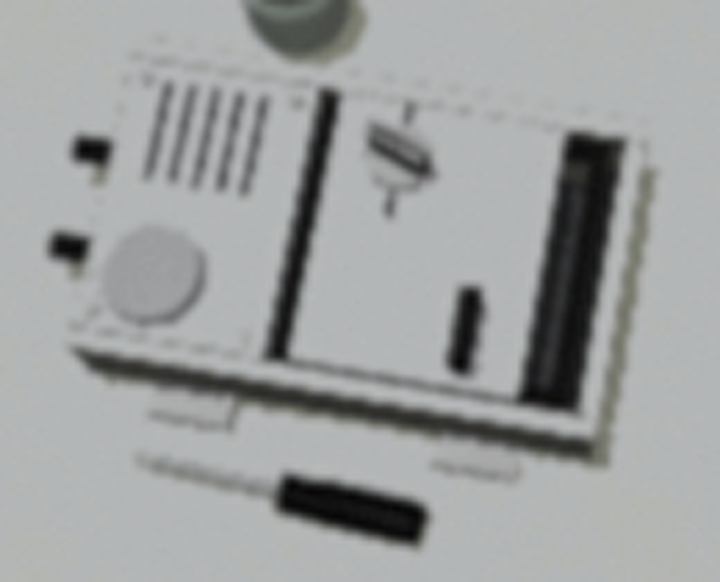

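View pics/c2.png

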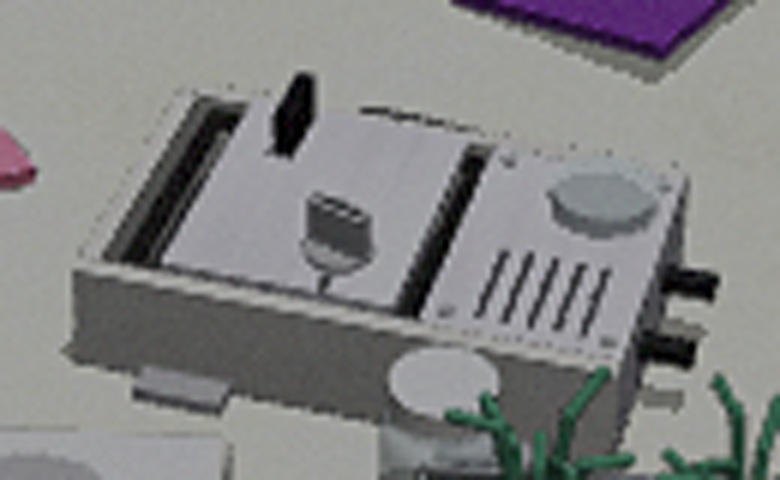

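The crop confirms it. The panel in the white housing (top px ~(312,182)) has a black gap at crop (305,225), the rib at (466,330), the wing at (400,152) and index marks at (408,110) and (390,208). Next I'll measure.

```bash
cat > h.py <<'E'
import numpy as np,cv2
def rays(f,p):
    p=np.asarray(p,float).reshape(-1,2)
    K=np.array([[f['fx'],0,f['cx']],[0,f['fy'],f['cy']],[0,0,1]])
    n=cv2.undistortPoints(p.reshape(-1,1,2),K,np.array([f['k1'],0,0,0,0])).reshape(-1,2)
    d=np.c_[n,np.ones(len(n))]@np.asarray(f['attitude']).T
    return np.asarray(f['origin']),d
def onz(f,p,z):
    o,d=rays(f,p); return o+d*((z-o[2])/d[:,2])[:,None]
def tri(fa,pa,fb,pb):
    o1,d1=rays(fa,pa);o2,d2=rays(fb,pb);d1=d1[0];d2=d2[0]
    s=np.linalg.lstsq(np.c_[d1,-d2],o2-o1,rcond=None)[0]
    A=o1+s[0]*d1;B=o2+s[1]*d2
    return (A+B)/2,np.linalg.norm(A-B)
E
python3 - <<'E'
from h import *
from workcell import r
f=r.grab_frame('top');g=r.grab_frame('scene')
T=lambda P:np.array(P)/[5.5385,5.543]+[230,135]-[.41,.41]
S=lambda P:np.array(P)/6+[270,195]-[.42,.42]
def s(n,p):print(n,np.round(p,1).tolist())
s('cover edge z66',onz(f,T([(318,92),(268,352)]),66))
s('panel edge z71',onz(f,T([(342,95),(290,357)]),71))
s('panel rear edge z71',onz(f,T([(566,135),(522,398)]),71))
s('housing corners z66 (-x: left,right)',onz(f,T([(75,345),(593,440)]),66))
s('housing +x corners z66',onz(f,T([(135,57),(645,150)]),66))
s('rib top',onz(f,T([(466,330)]),101))
s('rib ends z101',onz(f,T([(468,290),(458,370)]),101))
s('wing z103',onz(f,T([(372,130),(433,172),(402,151)]),103))
s('wingfoot z76',onz(f,T([(400,160)]),76))
s('marks z71',onz(f,T([(408,110),(390,208)]),71))
print(tri(f,T([(402,148)]),g,S([(339,205)])))
print(tri(f,T([(466,328)]),g,S([(304,78)])))
s('scene: cover edge z66',onz(g,S([(492,150),(425,318)]),66))
s('scene: panel edge z71',onz(g,S([(472,150),(402,303)]),71))
s('jar,dish',onz(f,T([(300,20)]),90));s('dish',onz(f,T([(155,275)]),80))
# color mask dark in gray
im=cv2.cvtColor(f['frame'],cv2.COLOR_RGB2GRAY)
m=(im<70).astype(np.uint8);n,l,st,c=cv2.connectedComponentsWithStats(m[140:225,235:355])
for i in range(1,n):
    if st[i,4]>20:
        pts=np.argwhere(l==i)[:,::-1]+[235,140]
        R=cv2.minAreaRect(pts.astype(np.float32));print(st[i,4],R)
        s('  z66/101',onz(f,[R[0]],66).tolist()+onz(f,[R[0]],101).tolist())
        s('  box66',onz(f,cv2.boxPoints(R),66)[:,:2])
E
```

```text
cover edge z66 [[690.0, 86.3, 66.0], [538.9, 121.2, 66.0]]
panel edge z71 [[685.4, 72.3, 71.0], [534.0, 108.6, 71.0]]
panel rear edge z71 [[653.0, -53.6, 71.0], [502.5, -18.2, 71.0]]
housing corners z66 (-x: left,right) [[550.0, 228.8, 66.0], [477.4, -55.8, 66.0]]
housing +x corners z66 [[718.5, 190.9, 66.0], [642.8, -98.1, 66.0]]
rib top [[535.7, 10.2, 101.0]]
rib ends z101 [[557.9, 7.8, 101.0], [513.9, 15.9, 101.0]]
wing z103 [[652.0, 55.0, 103.0], [625.5, 22.8, 103.0], [638.7, 39.1, 103.0]]
wingfoot z76 [[642.7, 41.3, 76.0]]
marks z71 [[673.9, 35.2, 71.0], [616.4, 48.6, 71.0]]
(array([640.90493456,  40.57580372, 101.39340922]), np.float64(3.027272623153968))
(array([534.51912267,  13.50222453, 109.73716609]), np.float64(6.6850007476820945))
scene: cover edge z66 [[537.0, 123.5, 66.0], [689.9, 89.9, 66.0]]
scene: panel edge z71 [[544.6, 112.1, 71.0], [684.3, 77.6, 71.0]]
jar,dish [[724.8, 92.9, 90.0]]
dish [[583.5, 180.7, 80.0]]
46 ((283.5, 141.5), (3.0, 13.0), 90.0)
  z66/101 [[723.5, 96.0, 66.0], [709.3, 93.3, 101.0]]
  box66 [[730.1, 116.6], [727.3, 75.0], [717.0, 75.5], [719.8,
[... 1006 characters left out ...]
]
  box66 [[606.4, 243.2], [619.0, 236.7], [608.7, 219.3], [596.1, 225.8]]
59 ((313.51922607421875, 194.4038543701172), (3.9223227500915527, 15.100942611694336), 11.309932708740234)
  z66/101 [[543.4, 10.9, 66.0], [534.9, 10.9, 101.0]]
  box66 [[521.9, 22.7], [568.3, 10.7], [565.1, -1.0], [518.7, 11.1]]
297 ((290.5351867675781, 207.80030822753906), (92.74343872070312, 3.243992805480957), 10.007980346679688)
  z66/101 [[505.8, 83.9, 66.0], [498.5, 81.6, 101.0]]
  box66 [[535.4, 224.6], [545.4, 222.7], [476.5, -55.2], [466.8, -52.8]]
50 ((289.5, 222.5), (19.0, 3.0), 0.0)
  z66/101 [[460.4, 89.3, 66.0], [454.6, 86.8, 101.0]]
  box66 [[457.7, 118.3], [466.9, 118.0], [463.2, 60.2], [454.0, 60.7]]
```

```bash
python3 -m handwheel '[[0.03,-0.037,0,0,0,0,1],[0.06,-0.073,0,0,0,0,1],[0.085,-0.104,0,0,0,0,1],[0.11,-0.135,0,0,0,0,1],[0.135,-0.166,0,0,0,0,1],[0.16,-0.196,0,0,0,0,1],[0.185,-0.227,0,0,0,0,1],[0.21,-0.258,0,0,0,0,1],[0.235,-0.288,0,0,0,0,1],[0.26,-0.319,0,0,0,0,1],[0.285,-0.349,0,0,0,0,1],[0.31,-0.38,0,0,0,0,1],[0.335,-0.411,0,0,0,0,1],[0.36,-0.441,0,0,0,0,1],[0.38,-0.465,0,0,0,0,1],[0.395,-0.484,0,0,0,0,1],[0.4067,-0.498,0,0,0,0,1],[0.4067,-0.498,-0.03,0,0,0,1],[0.4067,-0.498,-0.055,0,0,0,1],[0.4067,-0.498,-0.07,0,0,0,1]]' 40
python3 - <<'E'
from workcell import r
import cv2
f=r.grab_frame("top");cv2.imwrite("pics/t1.png",cv2.resize(f["frame"][120:260,220:380,::-1],(800,600) if 0 else (680,595)))
f=r.grab_frame("scene");cv2.imwrite("pics/s1.png",cv2.resize(f["frame"][150:280,250:410,::-1],(720,585)))
E
```

```text
t: 1.87
position: [535.9, 10.1, 158.1]
orientation: [[0.249, 0.968, -0.004], [0.968, -0.249, 0.001], [-0.001, -0.004, -1.0]]
contact_force: [-0.9, 0.2, -1.7]
opening: 85.4
```

View pics/s1.png

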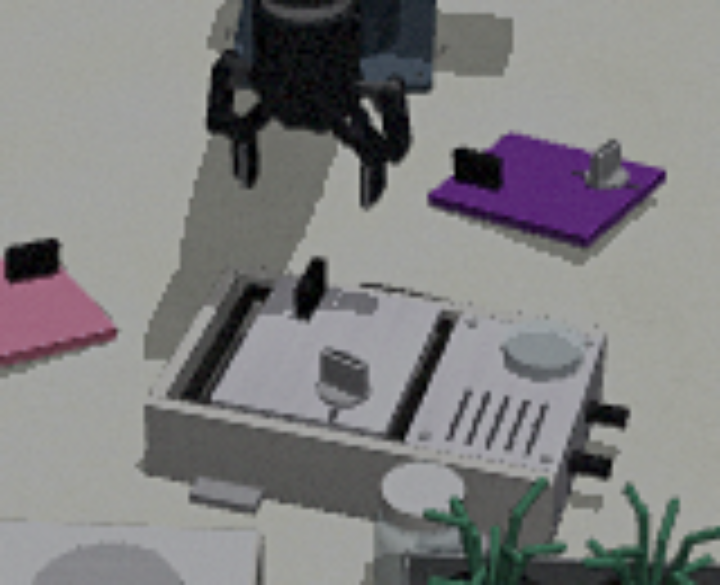

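View pics/t1.png

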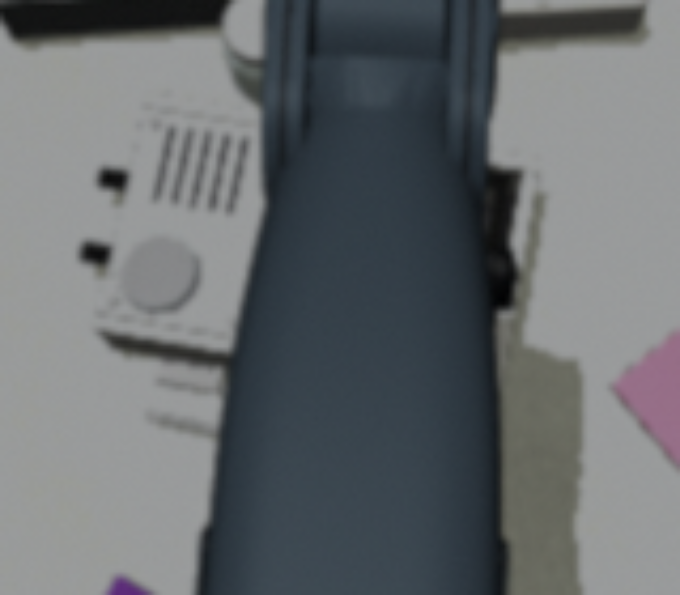

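The scene view shows the fingers at (247,175) and (372,190), straddling the rib at (311,288). The top view is blocked by the arm. I'll descend and grip.

```bash
python3 -m handwheel '[[0,0,-0.02,0,0,0,1],[0,0,-0.045,0,0,0,1],[0,0,-0.065,0,0,0,1],[0,0,-0.076,0,0,0,1],[0,0,-0.08,0,0,0,1],[0,0,-0.08,0,0,0,0],[0,0,-0.08,0,0,0,0],[0,0,-0.08,0,0,0,0],[0,0,-0.08,0,0,0,0],[0,0,-0.08,0,0,0,0],[0,0,-0.08,0,0,0,0],[0,0,-0.08,0,0,0,0],[0,0,-0.08,0,0,0,0]]' 40
python3 - <<'E'
from workcell import r
import cv2
f=r.grab_frame("scene");cv2.imwrite("pics/s2.png",cv2.resize(f["frame"][150:280,250:410,::-1],(720,585)))
E
```

```text
t: 3.05
position: [537.7, 11.0, 82.1]
orientation: [[0.247, 0.969, 0.002], [0.969, -0.247, 0.001], [0.001, 0.002, -1.0]]
contact_force: [0.3, 1.7, 1.3]
opening: 10.8
```

View pics/s2.png

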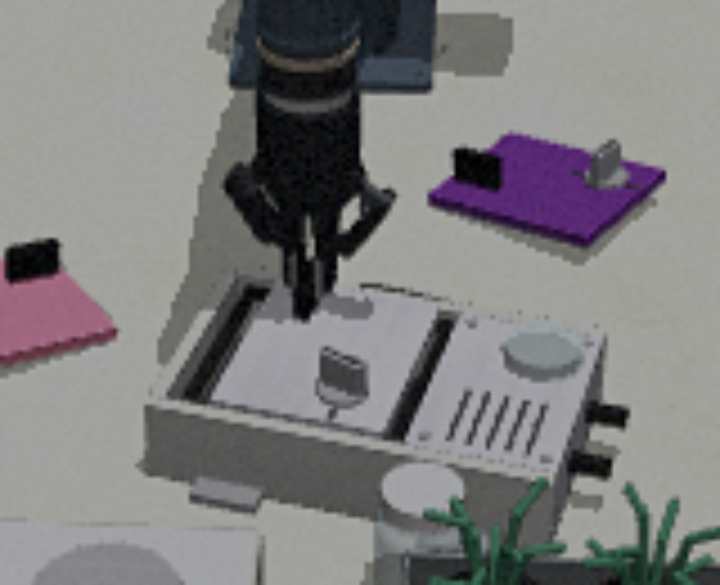

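Rib gripped (opening 10.8 mm). Sliding along housing +y.

```bash
python3 -m handwheel '[[0.001,0.004,0,0,0,0,0],[0.002,0.0075,0,0,0,0,0],[0.003,0.011,0,0,0,0,0],[0.003,0.011,0,0,0,0,0],[0.003,0.012,0,0,0,0,0],[0.003,0.012,0,0,0,0,0]]'; python3 -m handwheel '[[0.0004,0.0015,0,0,0,0,0],[0.0007,0.003,0,0,0,0,0],[0.0007,0.003,0,0,0,0,0]]'; python3 -m handwheel '[[0.0004,0.0015,0,0,0,0,0],[0.0007,0.003,0,0,0,0,0],[0.0007,0.003,0,0,0,0,0]]'
python3 - <<'E'
from workcell import r
import cv2
f=r.grab_frame("scene");cv2.imwrite("pics/s3.png",cv2.resize(f["frame"][150:280,250:410,::-1],(720,585)))
E
```

```text
t: 3.6
position: [540.2, 22.1, 81.5]
orientation: [[0.249, 0.969, 0.0], [0.969, -0.249, -0.001], [-0.001, 0.001, -1.0]]
contact_force: [-0.9, -4.4, 2.2]
opening: 11.0
t: 3.85
position: [540.8, 25.6, 81.3]
orientation: [[0.248, 0.969, 0.0], [0.969, -0.248, -0.0], [-0.0, 0.0, -1.0]]
contact_force: [-1.0, -4.4, 2.5]
opening: 11.0
t: 4.1
position: [541.1, 25.7, 81.5]
orientation: [[0.249, 0.968, -0.001], [0.968, -0.249, -0.007], [-0.007, 0.001, -1.0]]
contact_force: [-1.9, -10.7, 3.1]
opening: 10.6
```

View pics/s3.png

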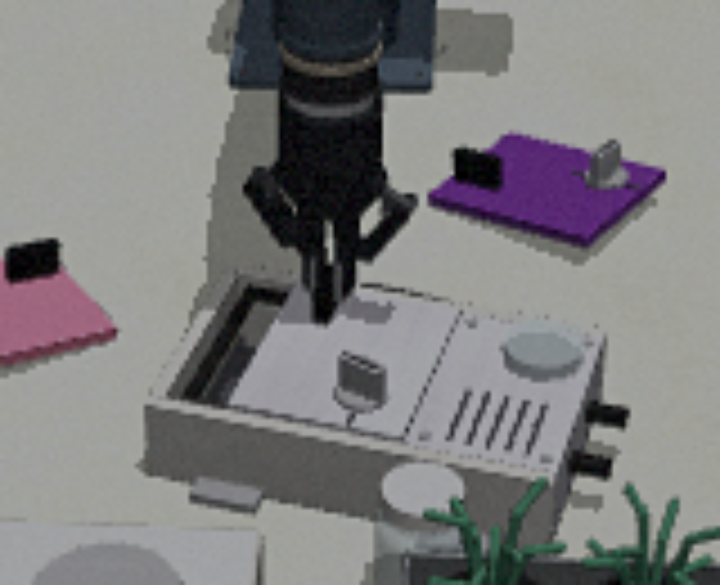

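Gap closed: the seam at (435,375) is a thin line, and the push-back of 10.7 N indicates the stop. I'll hold, release, lift straight up, then re-measure the wing.

```bash
python3 -m handwheel '[[0.0002,0.001,0,0,0,0,0],[0.0002,0.001,0,0,0,0,0],[0.0002,0.001,0,0,0,0,0],[0,0,0,0,0,0,0.5],[-0.0004,-0.0015,0,0,0,0,0.6],[-0.0004,-0.0015,0,0,0,0,0.6],[-0.0004,-0.0015,0,0,0,0,0.6],[-0.0004,-0.0015,0,0,0,0,0.6],[0,0,0.02,0,0,0,0.6],[0,0,0.05,0,0,0,0.6],[0,0,0.075,0,0,0,0.6],[-0.03,-0.02,0.085,0,0,0,0.6],[-0.06,-0.05,0.085,0,0,0,0.6],[-0.08,-0.08,0.085,0,0,0,0.6],[-0.1,-0.11,0.085,0,0,0,0.6],[-0.1,-0.12,0.085,0,0,0,0.6]]'
python3 - <<'E'
from workcell import r
import cv2
f=r.grab_frame("scene");cv2.imwrite("pics/s4.png",cv2.resize(f["frame"][195:275,270:400,::-1],(780,480),interpolation=2))
f=r.grab_frame("top");cv2.imwrite("pics/t4.png",cv2.resize(f["frame"][135:240,230:360,::-1],(720,582),interpolation=2))
E
```

```text
t: 5.48
position: [438.6, -93.5, 166.5]
orientation: [[0.251, 0.968, -0.002], [0.968, -0.251, -0.001], [-0.001, -0.001, -1.0]]
contact_force: [0.7, -0.4, 0.3]
opening: 51.3
```

View pics/s4.png

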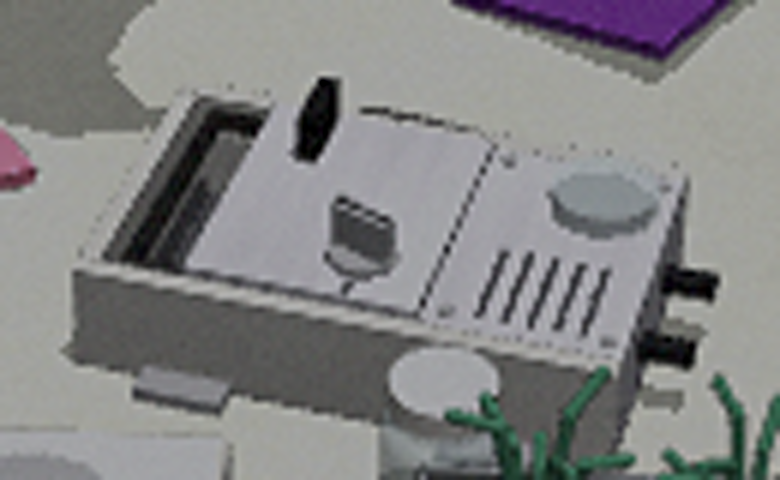

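View pics/t4.png

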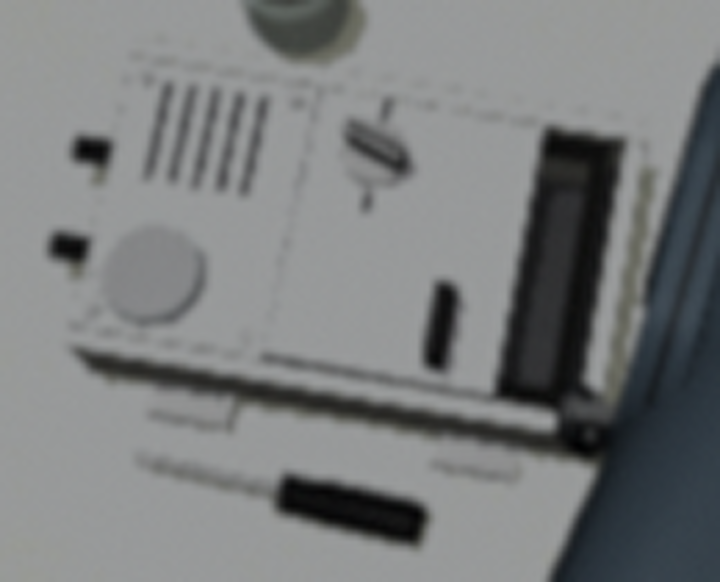

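Both views show the gap closed. The wing top is at top-crop (378,147) and scene-crop (363,213).

```bash
python3 - <<'E'
from h import *
from workcell import r
f=r.grab_frame('top');g=r.grab_frame('scene')
T=lambda P:np.array(P)/[5.5385,5.543]+[230,135]-[.41,.41]
S=lambda P:np.array(P)/6+[270,195]-[.42,.42]
w=onz(f,T([(348,124),(411,170),(379,147)]),103);print(w[:,:2])
ws=onz(g,S([(337,200),(391,221),(364,211)]),103);print(ws[:,:2])
print(tri(f,T([(379,147)]),g,S([(364,210)])))
mk=onz(f,T([(388,107),(367,203)]),71);print(mk[:,:2],mk.mean(0))
for a in(w,ws):
    d=a[0]-a[1];print(np.degrees(np.arctan2(d[1],d[0])))
E
```

```text
[[656.32609677  68.04651409]
 [627.43776221  34.78237738]
 [641.857752    51.64179136]]
[[638.56745589  40.9002403 ]
 [655.52147078  70.34450969]
 [647.52680251  55.71479475]]
(array([642.7981907 ,  53.63515435,  99.99144347]), np.float64(3.758069997527542))
[[676.42959988  46.49806653]
 [620.17413287  61.37587111]] [648.30186637  53.93696882  71.        ]
49.02722485756911
-119.93334404590013
```

```bash
python3 -m handwheel '[[0.01,0.007,0,0,0,0.1,0.6],[0.03,0.022,0,0,0,0.2,0.6],[0.05,0.036,0,0,0,0.3,0.6],[0.07,0.051,0,0,0,0.4,0.6],[0.09,0.065,0,0,0,0.5,0.6],[0.11,0.079,0,0,0,0.6,0.6],[0.13,0.094,0,0,0,0.7,0.6],[0.15,0.108,0,0,0,0.8,0.6],[0.17,0.123,0,0,0,0.9,0.6],[0.185,0.134,0,0,0,1.0,0.6],[0.2,0.144,0,0,0,1.1,0.6],[0.2064,0.149,0,0,0,1.2,0.6],[0.2064,0.149,0,0,0,1.2,0.6],[0.2064,0.149,-0.02,0,0,1.2,0.6],[0.2064,0.149,-0.035,0,0,1.2,0.6],[0.2064,0.149,-0.035,0,0,1.2,0.6],[0.2064,0.149,-0.035,0,0,1.2,0.6]]'
python3 - <<'E'
from workcell import r
import cv2
f=r.grab_frame("scene");cv2.imwrite("pics/s5.png",cv2.resize(f["frame"][165:275,270:400,::-1],(708,600),interpolation=2))
print(r.observe()['joint_positions'])
E
```

```text
t: 7.1
position: [646.4, 58.4, 129.7]
orientation: [[-0.813, 0.583, -0.004], [0.583, 0.813, 0.0], [0.003, -0.002, -1.0]]
contact_force: [0.4, 0.5, 0.8]
opening: 51.4
[-1.35241278e-02  3.77482227e-01  2.83435468e-01  1.47773078e+00
  1.43621834e-04 -9.62256699e-01]
```

View pics/s5.png

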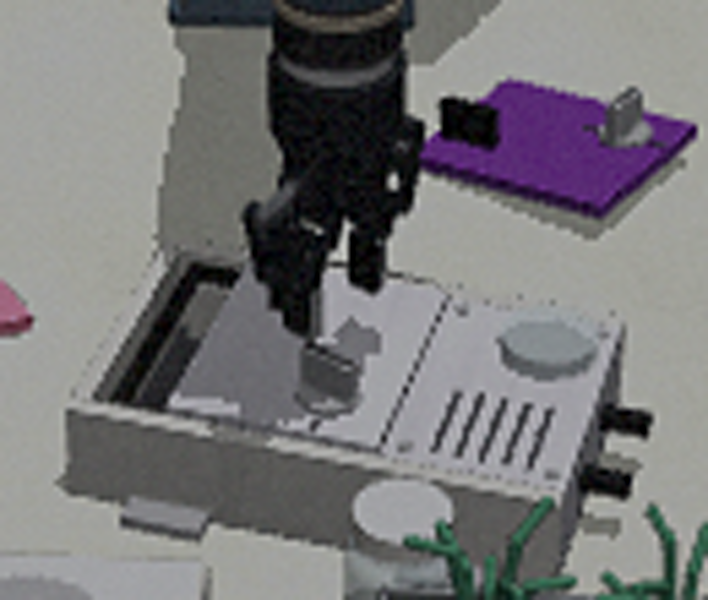

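The open fingers at (300,330) and (368,288) straddle the wing at (330,370). Descend with a small correction and grip lightly.

```bash
python3 -m handwheel '[[-0.0023,-0.0016,-0.02,0,0,0,0.6],[-0.0023,-0.0016,-0.038,0,0,0,0.6],[-0.0023,-0.0016,-0.047,0,0,0,0.6],[-0.0023,-0.0016,-0.05,0,0,0,0.6],[-0.0023,-0.0016,-0.05,0,0,0,0],[-0.0023,-0.0016,-0.05,0,0,0,0],[-0.0023,-0.0016,-0.05,0,0,0,0],[-0.0023,-0.0016,-0.05,0,0,0,0],[-0.0023,-0.0016,-0.05,0,0,0,0],[-0.0023,-0.0016,-0.05,0,0,0,0],[-0.0023,-0.0016,-0.05,0,0,0,0]]' 30
python3 - <<'E'
from workcell import r
import cv2
f=r.grab_frame("scene");cv2.imwrite("pics/s6.png",cv2.resize(f["frame"][165:275,270:400,::-1],(708,600),interpolation=2))
print(r.observe()['torque'])
E
```

```text
t: 8.07
position: [646.9, 55.8, 82.7]
orientation: [[-0.813, 0.582, 0.003], [0.582, 0.813, -0.0], [-0.003, 0.002, -1.0]]
contact_force: [1.8, -0.7, 2.3]
opening: 9.4
[-0.11387351 -0.5465743   0.04764177]
```

View pics/s6.png

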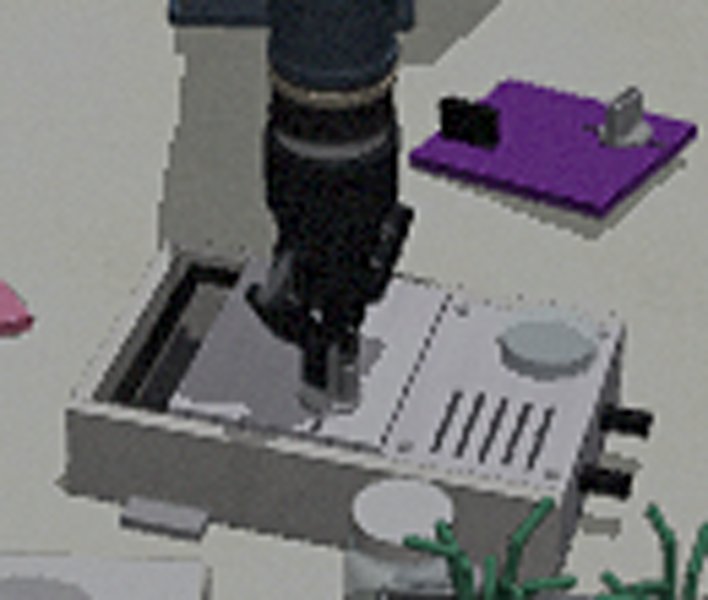

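Wing gripped (9.4 mm). I'll turn clockwise with a slight bias towards the cover.

```bash
python3 -m handwheel '[[0.0002,0.001,0,0,0,-0.06,0],[0.0002,0.001,0,0,0,-0.15,0],[0.0002,0.001,0,0,0,-0.25,0],[0.0002,0.001,0,0,0,-0.35,0],[0.0002,0.001,0,0,0,-0.45,0],[0.0002,0.001,0,0,0,-0.55,0],[0.0002,0.001,0,0,0,-0.65,0],[0.0002,0.001,0,0,0,-0.75,0],[0.0002,0.001,0,0,0,-0.85,0],[0.0002,0.001,0,0,0,-0.95,0],[0.0002,0.001,0,0,0,-1.05,0],[0.0002,0.001,0,0,0,-1.13,0],[0.0002,0.001,0,0,0,-1.19,0],[0.0002,0.001,0,0,0,-1.19,0],[0.0002,0.001,0,0,0,-1.19,0],[0.0002,0.001,0,0,0,-1.19,0]]'
python3 - <<'E'
from workcell import r
import cv2
f=r.grab_frame("scene");cv2.imwrite("pics/s7.png",cv2.resize(f["frame"][165:275,270:400,::-1],(708,600),interpolation=2))
print(r.observe()['torque'])
E
```

```text
t: 9.45
position: [646.7, 56.2, 82.1]
orientation: [[0.238, 0.971, 0.002], [0.971, -0.238, -0.001], [-0.001, 0.003, -1.0]]
contact_force: [3.2, -2.7, 3.0]
opening: 9.2
[-0.73815    -0.78192042  0.06930495]
```

View pics/s7.png

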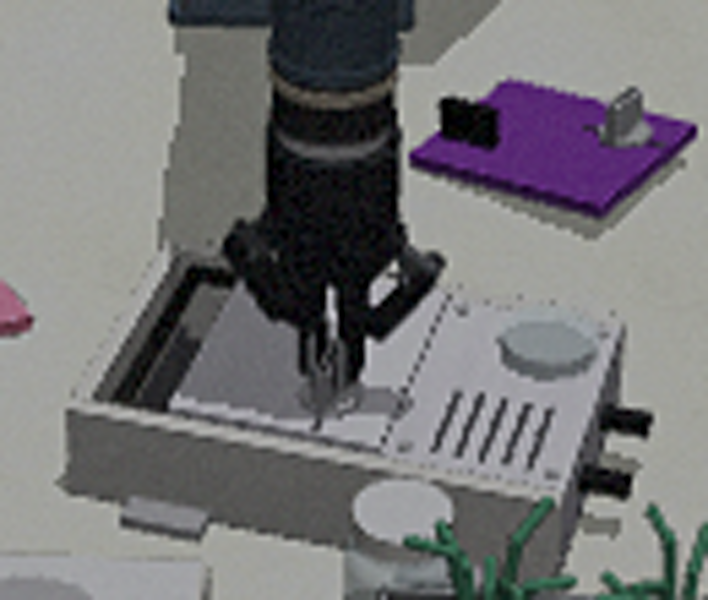

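The wing is nearly along panel x (tool x now at 76.2°). I'll nudge it to the stop and watch the moment.

```bash
python3 -m handwheel '[[0,0,0,0,0,-0.03,0],[0,0,0,0,0,-0.05,0],[0,0,0,0,0,-0.05,0]]'; python3 -c "
from workcell import r;print(r.observe()['torque'])"; python3 -m handwheel '[[0,0,0,0,0,-0.03,0],[0,0,0,0,0,-0.04,0],[0,0,0,0,0,-0.04,0]]'; python3 -c "
from workcell import r;print(r.observe()['torque'])"
```

```text
t: 9.75
position: [646.6, 56.3, 82.0]
orientation: [[0.285, 0.958, 0.002], [0.958, -0.285, -0.002], [-0.001, 0.003, -1.0]]
contact_force: [3.3, -3.0, 3.5]
opening: 9.1
[-0.82297029 -0.74129137  0.69557643]
t: 10.0
position: [646.6, 56.3, 82.0]
orientation: [[0.322, 0.947, 0.002], [0.947, -0.322, -0.002], [-0.001, 0.003, -1.0]]
contact_force: [4.5, -3.6, 4.0]
opening: 9.4
[-0.9089122  -0.78102456  1.09827642]
```

Moment rose to 1.1 N m, so it is at the stop. Release, lift, and go above the panel centre with shut fingers.

```bash
python3 -m handwheel '[[0,0,0,0,0,0.05,0],[0,0,0,0,0,0.05,0.35],[0,0,0,0,0,0.05,0.35],[0,0,0,0,0,0.05,0.35],[0,0,0,0,0,0.05,0.35],[0,0,0.025,0,0,0.05,0.35],[0,0,0.05,0,0,0.08,0.35],[0,0,0.06,0,0,0.08,0.35],[-0.02,-0.006,0.06,0,0,0.08,0],[-0.04,-0.011,0.06,0,0,0.08,0],[-0.049,-0.0135,0.06,0,0,0.08,0],[-0.049,-0.0135,0.06,0,0,0.08,0],[-0.049,-0.0135,0.06,0,0,0.08,0],[-0.049,-0.0135,0.06,0,0,0.08,0]]'
python3 - <<'E'
from workcell import r
import cv2
f=r.grab_frame("scene");cv2.imwrite("pics/s8.png",cv2.resize(f["frame"][165:275,270:400,::-1],(708,600),interpolation=2))
E
```

```text
t: 11.17
position: [597.0, 43.7, 141.0]
orientation: [[0.248, 0.969, 0.0], [0.969, -0.248, 0.0], [0.0, 0.0, -1.0]]
contact_force: [0.5, -0.1, 0.4]
opening: -0.0
```

View pics/s8.png

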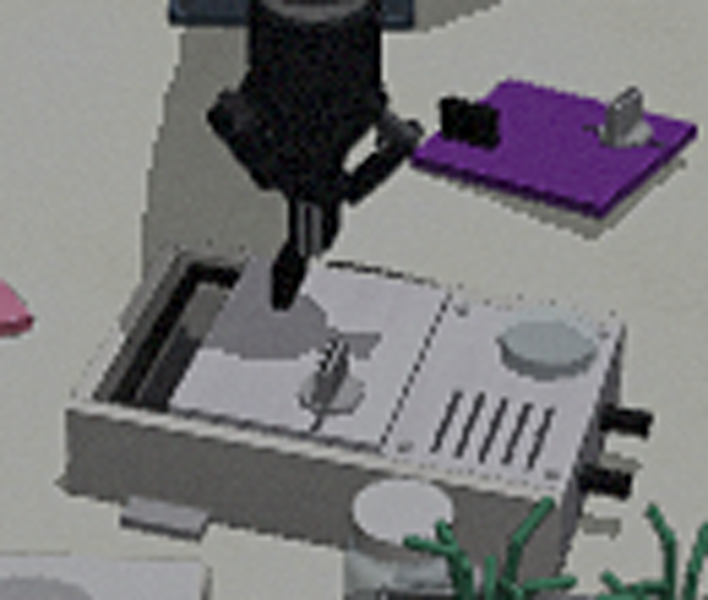

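The slot lies along panel x and points at the mark at (316,425), and the seam is closed. Descend to the panel middle and press stepwise.

```bash
python3 -m handwheel '[[0,0,-0.025,0,0,0,0],[0,0,-0.045,0,0,0,0],[0,0,-0.058,0,0,0,0],[0,0,-0.066,0,0,0,0],[0,0,-0.070,0,0,0,0],[0,0,-0.072,0,0,0,0],[0,0,-0.074,0,0,0,0],[0,0,-0.074,0,0,0,0]]'; python3 -m handwheel '[[0,0,-0.001,0,0,0,0],[0,0,-0.002,0,0,0,0],[0,0,-0.002,0,0,0,0],[0,0,-0.002,0,0,0,0]]'; python3 -m handwheel '[[0,0,-0.001,0,0,0,0],[0,0,-0.002,0,0,0,0],[0,0,-0.002,0,0,0,0],[0,0,-0.002,0,0,0,0]]'
```

```text
t: 11.88
position: [596.8, 43.6, 68.5]
orientation: [[0.248, 0.969, 0.0], [0.969, -0.248, 0.0], [0.0, 0.0, -1.0]]
contact_force: [-3.5, 1.5, 4.2]
opening: -0.1
t: 12.22
position: [597.2, 43.6, 67.1]
orientation: [[0.248, 0.969, 0.002], [0.969, -0.248, 0.0], [0.001, 0.002, -1.0]]
contact_force: [-4.0, 0.8, 6.4]
opening: 0.4
t: 12.55
position: [597.2, 43.6, 66.1]
orientation: [[0.248, 0.969, 0.002], [0.969, -0.248, 0.0], [0.001, 0.002, -1.0]]
contact_force: [-5.6, 1.5, 8.9]
opening: 0.3
```

```bash
python3 -m handwheel '[[0,0,-0.001,0,0,0,0],[0,0,-0.002,0,0,0,0],[0,0,-0.003,0,0,0,0],[0,0,-0.003,0,0,0,0],[0,0,-0.003,0,0,0,0],[0,0,-0.003,0,0,0,0]]'
python3 - <<'E'
from workcell import r
import cv2
f=r.grab_frame("scene");cv2.imwrite("pics/s9.png",cv2.resize(f["frame"][165:275,270:400,::-1],(708,600),interpolation=2))
E
```

```text
t: 13.05
position: [597.3, 43.6, 66.0]
orientation: [[0.248, 0.969, 0.003], [0.969, -0.248, -0.0], [0.001, 0.003, -1.0]]
contact_force: [-10.1, -0.2, 18.8]
opening: -0.2
```

View pics/s9.png

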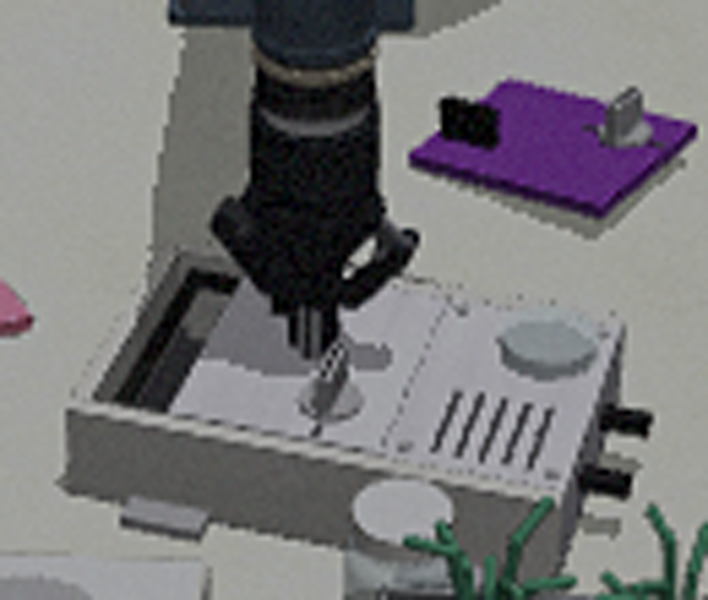

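The tip stopped at z = 66.0 mm while the force rose from 8.9 to 18.8 N, so the panel is on its stop. In the picture the panel is level with the walls, the seam at (415,370) is closed, and the slot points at the mark.

```bash
python3 -m handwheel '[[0,0,0,0,0,0,0],[0,0,0,0,0,0,0],[0,0,0,0,0,0,0]]'; python3 -c "
from workcell import r;print(r.close_job())"
```

```text
t: 13.35
position: [597.3, 43.6, 66.0]
orientation: [[0.248, 0.969, 0.003], [0.969, -0.248, -0.0], [0.001, 0.003, -1.0]]
contact_force: [-9.7, 0.2, 18.8]
opening: -0.5
the job is handed in; nothing more can be done
None
```

I finished all three steps in order and handed the job in at 13.35 s, with the arm still pressing the panel. The hand-in gave no verdict.

1. **Slide:** I gripped the rib and slid the panel about 15 mm until it met the fixed cover. It pushed back with about 11 N, and both cameras showed the gap closed.
2. **Fastener:** I turned the wing clockwise to its stop, where the moment rose to 1.1 N m. After I let go, the slot pointed at the index mark in the scene view.
3. **Press:** I pressed the middle of the panel with shut fingers. At hand-in the tip held steady at z = 66.0 mm with about 19 N downward.

- **Sideways force:** At the end there was also a force of about 10 N along world x, which I did not explain. The tip was not moving.
- **Not measured directly:** The final level and slot angle were judged from the tip height and the scene view only, since the arm had blocked the top camera when it was over the panel earlier.
- **Bystanders:** The dish, and the part of the near jar in view, looked unmoved in the last picture. I did not re-measure the others, but my moves were planned to stay clear of them.

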